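# Start the frozen waffle on defrost, then the bread

### The job

Start breakfast in the two-slot toaster by pressing with your fingertips. The waffle is from the freezer and takes longest, so begin with it: press its slot's lever all the way down until it catches, then press that same slot's defrost key in until it stays; after that press down the lever of the slot with the fresh slice of bread, which must not be defrosted. Do not press a cancel key, do not touch or lift the food, and leave the other things on the worktop where they are.

Things in the scene. Friction and masses are not known exactly. Their poses are not given: they have to be found in the camera images.
- toaster: fixed steel toaster with black end caps, 265 mm deep (x), 234 wide (y), 172 high; origin: centre of its underside; z up, -x its control end (faces the robot), +y its left as the robot sees it. Slots 32 mm wide along x at y = +55 (left) and -55 mm (right), each with a lever on the control end and, on the front cap's top, an oblong defrost key (left) and a round cancel key (right)
- waffle: loose square waffle with a grid pattern, 105 x 22 x 105 mm, thick, straight top edge, on edge in one of the two slots (which one varies); origin at the centre of its underside, z up: 100 mm above the toaster's underside while its carriage is up (it stands 37 mm out of the slot), 58 mm when lowered
- bread_slice: loose slice of loaf bread with brown crust and a two-lobed round top, 108 x 15 x 105 mm (thin), standing on edge in the other slot; origin at the centre of its underside, z up; heights as for the waffle
- lever_left (a joint): travel of the left slot's lever in m: 0 up, 0.042 fully down. It lowers the carriage with the food; it springs back up if let go before about 26 mm, beyond about 32 mm it snaps down and stays. Takes about 5 N
- lever_right (a joint): the same for the right slot's lever
- lever_left_top (a point): centre of the upper face of the left lever's finger plate (pale metal, 36 mm along the toaster's x, 46 along y, 14 thick; outer edge 42 mm out from the control end); 166 mm above the worktop when up, 124 when down; moves with the lever; pressed straight down
- lever_right_top (a point): the same for the right slot's lever
- defrost_left (a joint): travel of the left slot's defrost key in m: 0 out, 0.006 fully in. It springs back if let go before about 3.5 mm, beyond about 4.5 mm it stays in. Takes about 3 N
- defrost_right (a joint): the same for the right slot's defrost key
- defrost_left_top (a point): centre of the upper face of the left slot's defrost key (oblong, 18 mm along the toaster's x, 28 along y, with a snow crystal), 181 mm above the worktop when out, 9 mm proud of the cap (3 mm when in); moves with the key; pressed straight down
- defrost_right_top (a point): the same for the right slot's defrost key
- cancel_left (a joint): travel of the left slot's cancel key in m: 0 out, 0.006 in; springs back. Not to be pressed
- cancel_right (a joint): the same for the right slot's cancel key
- cancel_left_top (a point): centre of the upper face of the left slot's cancel key (round, 18 mm across, with a cross), 181 mm above the worktop, 48 mm to the right of the same slot's defrost key
- cancel_right_top (a point): the same for the right slot's cancel key
- butter_dish: loose silver butter dish with a domed cover, 186 mm across, 99 mm high, to the right of the toaster; bystander; origin at the centre of its underside
- salt_shaker: loose white salt shaker with a grey cap, 44 mm across, 90 mm high, on the worktop to the right of the toaster's front; bystander; origin at the centre of its underside
- cinnamon_jar: loose small clear spice jar with a white lid, 47 mm across, 98 mm high, on the worktop to the right of the toaster; bystander; origin at the centre of its underside

How it is judged (in metres and radians):
On the way, in this order (a step that is already met when the one before it is completed fails the run):
1. the waffle's lever is down and caught, the waffle lowered (z of waffle in the frame of toaster below 0.066 m and ((y of waffle in the frame of toaster above 0 m and value of joint lever_left above 0.038 m) or (y of waffle in the frame of toaster below 0 m and value of joint lever_right above 0.038 m))), for 0.2 s.
2. the defrost key of the waffle's slot is in (((y of waffle in the frame of toaster above 0 m and value of joint defrost_left above 0.005 m) or (y of waffle in the frame of toaster below 0 m and value of joint defrost_right above 0.005 m))), for 0.2 s.
3. the bread's lever is down and caught, the slice lowered (z of bread_slice in the frame of toaster below 0.066 m and ((y of bread_slice in the frame of toaster above 0 m and value of joint lever_left above 0.038 m) or (y of bread_slice in the frame of toaster below 0 m and value of joint lever_right above 0.038 m))), for 0.2 s.
At the end, for the whole second after the job is handed in: Both levers caught down (over 38 of 42 mm) with waffle and slice lowered (undersides under 66 mm up) and at rest; the waffle's defrost key in (over 5 of 6 mm), the other defrost key and both cancel keys out (under 2 mm); bystanders within 20 mm of their starts (all of step 1 and all of step 3 and ((y of waffle in the frame of toaster above 0 m and value of joint defrost_left above 0.005 m) or (y of waffle in the frame of toaster below 0 m and value of joint defrost_right above 0.005 m)) and ((y of bread_slice in the frame of toaster above 0 m and value of joint defrost_left below 0.002 m) or (y of bread_slice in the frame of toaster below 0 m and value of joint defrost_right below 0.002 m)) and value of joint each of cancel_left, cancel_right below 0.002 m and linear speed of each of waffle, bread_slice below 0.02 m/s and distance of each of butter_dish, salt_shaker, cinnamon_jar from where it was at the start of the episode below 0.02 m); the robot touches nothing.
It fails at once if a cancel key is pressed (value of joint any of cancel_left, cancel_right above 0.003 m).
It fails at once if the defrost key of the bread's slot is pressed ((y of bread_slice in the frame of toaster above 0 m and value of joint defrost_left above 0.003 m) or (y of bread_slice in the frame of toaster below 0 m and value of joint defrost_right above 0.003 m)).
It fails at once if the robot touches the food (contact force between any of the fingers, the arm and waffle above 1 N or contact force between any of the fingers, the arm and bread_slice above 1 N).
It fails at once if the food is lifted (z of any of waffle, bread_slice in the frame of toaster above 0.115 m).
It fails at once if a bystander is moved by more than 20 mm (distance of any of butter_dish, salt_shaker, cinnamon_jar from where it was at the start of the episode above 0.02 m).
It also fails if it takes over 38 s, if anything falls off the work surface, if the arm or the gripper's body presses on something with over 40 N, if the wrist force passes 120 N, or if a joint passes its speed limit or range.

### The arm

A 7-joint arm with a two-finger parallel gripper is mounted at the origin on a cart in front of the work surface, level with it; the furniture and walls round the work are solid. World frame = base frame: x ahead of the robot, y to its left, z up, the work surface at z = 0. Lengths are in m, angles in degrees, forces in N, time in s.
With the tool pointing down it reaches from about 0.4 to 0.925 m from the base axis. Payload 5.6 kg.
Tool frame: the origin (TCP) lies midway between the tips of the shut fingers; the grasp point (between the pads) lies 19 mm behind it; z points along the fingers, x is the direction in which the jaws open and shut, and the axes are right-handed (so a half turn about z gives the same grasp; the last joint's range is limited). The gripper opens to 85 mm and grips with 20 to 120 N. Pads are 22 mm wide; open, the fingers measure 114 mm over their backs; the gripper's body (76 mm by 85 mm) begins 54 mm behind the grasp point. The pads swing forward as they close: fully open they stand 13 mm farther back than shut.
Start: joints at [-66.177, 26.786, -0.665, 91.828, 0.344, 61.387, -3.226], TCP at [0.288, 0.583, 0.201] pointing down, gripper open.
Joint ranges: [-144.91, 144.91], [-17.63, 115.5], [-89.93, 88.59], [15.96, 139.68], [-74.01, 254.01], [8.47, 105.57], [-167.45, 167.45]. Speed limits (degrees/s): [147.25, 147.25, 180, 180, 180, 180, 180].

### API

Orientations are given as a 3x3 rotation matrix whose columns are the frame's x, y, z axes.
In Python, from rig import arm, grab_frame, ticket gives the robot as it stands.
- The arm moves only by the tool carry_out, never from a script. Its argument "rows" is a list that holds one entry, the list of rows, each a list of 7 numbers: the shift along the tool's x, y, z in cm, then the turn, a rotation vector about the tool's x, y, z in rad, then the gripper's target within -1 to 1 (fully open at 1, half-way at 0, shut at -1). A call has 1 to 8 rows; each row is the pose to reach, as a shift and turn from the pose commanded when the call began, along the tool's axes at that moment; what a row does not reach only later rows make up. A row lasts 1/10 s, in which the tool goes at most 50 mm and 8.59 degrees, less where a joint would pass 70% of its speed; a pose out of reach is approached as far as the arm can. A call with a gripper value outside its range is refused whole. The fingers move at their own pace and stop on an object; the grip force is fixed at half the most. Time passes only in rows, so rows that repeat a pose let the fingers close. It gives the time, the measured TCP pose, the force and the opening at its end, in the units of the state.
- arm.sense(): the state, without advancing time (a new reading comes with each control period).
- grab_frame(name): name is "scene" or "top" or "wrist"; returns a dict with "color" (420x560x3 uint8, blue, green, red), "fx", "fy", "cx", "cy" (pixels), "R" (3x3) and "t" (3): a world point X has camera coordinates R X + t. Camera axes: x right, y down, z forward; pixel columns grow to the right and rows downward; lengths in m; the calibration is good to about 2 mm. A picture is of the moment at which its call begins. There is no depth.
- ticket.close_job(): hands the job in, once; it reports no verdict.
The state is a dict: "time": time; "qpos": joint angles; "joint_velocities": joint speeds; "tau": joint torques, N m; "eef_pos": TCP position; "eef_rot": TCP orientation; "contact_force": force on the tool from outside, world axes, zero at the start; "torque": the same for the moment, N m; "width": finger opening in m.
Only numpy, scipy, OpenCV 4.12 (cv2) and the standard library are available. Lean on these libraries where they do the work, as an engineer would, in place of code of your own. Each camera call takes 0.05 s, during which the arm holds its last target.

## Working session

There is one attempt and no reset: what is moved stays moved. The work goes in short steps, Python scripts to look and compute and a tool call to move; the robot and the scene stay as the last step left them, time stands still between calls to the robot, and variables do not carry over. Pictures are saved under pics/ and viewed, and the job is handed in when it is done.

Besides the shell and the picture viewer there is one more tool, called as name(argument=value, ...), one argument or row to a line, values as JSON. carry_out: Moves the arm, as the interface text tells. Its arguments: {"type":"object","properties":{"rows":{"type":"array","items":{"type":"array","items":{"type":"array","items":{"type":"number"}}}}},"required":["rows"]}

```bash
mkdir -p pics; ls; python3 - <<'E'
from rig import arm, grab_frame
import cv2,numpy as np
np.set_printoptions(precision=4,suppress=True)
s=arm.sense()
for k in s: print(k,s[k])
for n in("scene","top"):
    f=grab_frame(n); cv2.imwrite(f"pics/{n}0.png",f["color"]); print(n,f["fx"],f["fy"],f["cx"],f["cy"],f["R"],f["t"])
E
```

```text
pics
time 0.0
qpos [-66.1769  26.8381  -0.6642  91.8822   0.344   61.3862  -3.2263]
joint_velocities [-0.031   0.0709  0.0193  0.0019  0.0062 -0.0407  0.0491]
tau [ -0.001  -53.2379   0.0207 -25.1301   0.0114   0.0077  -0.    ]
eef_pos [0.2877 0.5822 0.1998]
eef_rot [[ 0.4429  0.8966 -0.0007]
 [ 0.8966 -0.4429 -0.0017]
 [-0.0018  0.0001 -1.    ]]
contact_force [ 0.4088  0.148  -1.2536]
torque [-0.005   0.0352  0.0309]
width 0.08520801453615247
scene 382.76625602136295 382.76625602136295 281.2442559396915 211.61840843173238 [[ 0.7805 -0.6249  0.0166]
 [-0.4534 -0.5842 -0.6731]
 [ 0.4304  0.5179 -0.7393]] [-0.5966  0.1536  0.8641]
top 386.22353505442356 386.22353505442356 269.8539248283936 210.3255110758841 [[-0.0141 -0.9995  0.0265]
 [-0.9941  0.0112 -0.1077]
 [ 0.1073 -0.0279 -0.9938]] [-0.2977  0.502   0.9311]
```

View pics/scene0.png

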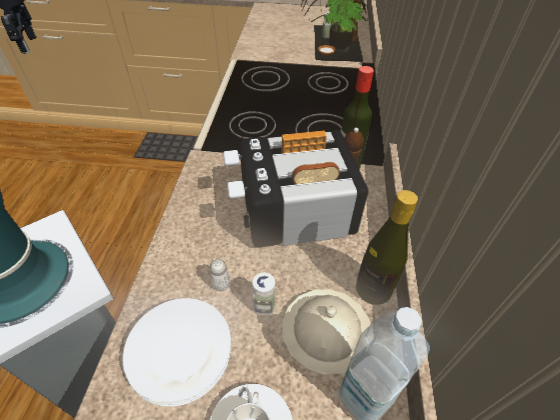

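View pics/top0.png

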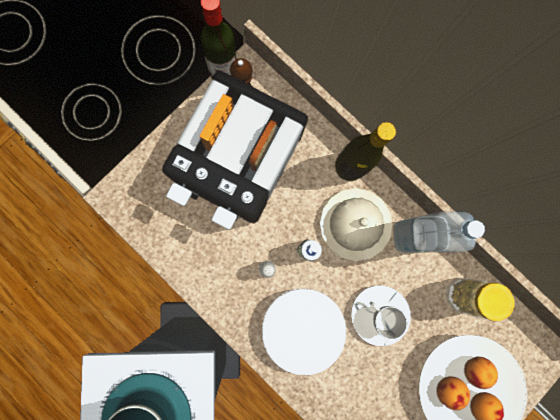

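The waffle (grid, orange) is in the left slot and the bread in the right one. In the top view the levers are at about (179,195) and (224,217). I'll zoom in to place them better.

```bash
python3 - <<'E'
import cv2
a=cv2.imread('pics/top0.png')[60:250,130:330]; cv2.imwrite('pics/top0z.png',cv2.resize(a,None,fx=4,fy=3.15*4/4 and 4,interpolation=2)[:600] if 0 else cv2.resize(a,None,fx=3,fy=3,interpolation=2))
a=cv2.imread('pics/scene0.png')[120:260,190:390]; cv2.imwrite('pics/scene0z.png',cv2.resize(a,None,fx=4,fy=4,interpolation=2))
E
```

```text
(no output)
```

View pics/top0z.png

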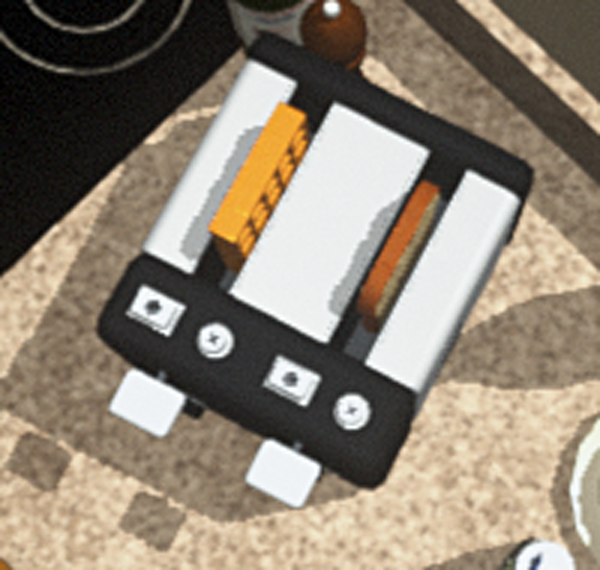

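View pics/scene0z.png

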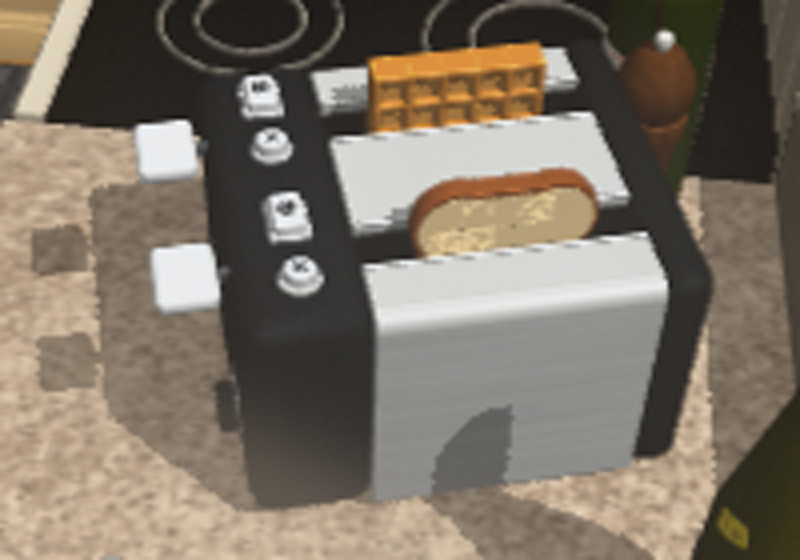

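```bash
cat > h.py <<'E'
from rig import arm, grab_frame
import cv2,numpy as np
np.set_printoptions(precision=4,suppress=True)
def plane(f,u,v,z):
    d=f["R"].T@np.array([(u-f["cx"])/f["fx"],(v-f["cy"])/f["fy"],1]); c=-f["R"].T@f["t"]
    return c+d*(z-c[2])/d[2]
def proj(f,X):
    p=f["R"]@X+f["t"]; return np.array([f["fx"]*p[0]/p[2]+f["cx"],f["fy"]*p[1]/p[2]+f["cy"]])
E
python3 - <<'E'
from h import *
T=grab_frame("top");S=grab_frame("scene")
tp=dict(LL=(148,403,.166),LR=(284,472,.166),DL=(154,306,.181),DR=(292,378,.181),CL=(215,340,.181),CR=(352,411,.181))
sp=dict(LL=(166,148),LR=(183,275),DL=(260,90),DR=(287,213),CL=(270,139),CR=(299,267))
P={}
for k,(u,v,z) in tp.items():
    a=plane(T,130+u/3,60+v/3,z);b=plane(S,190+sp[k][0]/4,120+sp[k][1]/4,z);P[k]=(a+b)/2
    print(k,a,b)
for a,b in(("LL","LR"),("DL","DR"),("CL","CR"),("DL","CR")):
    d=P[a]-P[b];print(a,b,np.linalg.norm(d),np.degrees(np.arctan2(d[1],d[0]))-90)
print(np.linalg.norm(P["DL"]-P["CL"]),np.linalg.norm((P["DL"]-P["LL"])[:2]))
# fit
from scipy.optimize import least_squares
def model(p):
    c,s=np.cos(p[2]),np.sin(p[2]);R=np.array([[c,-s],[s,c]])
    loc=dict(LL=(-.1565,p[4]),LR=(-.1565,p[4]-.11),DL=(p[3],p[5]),DR=(p[3],p[5]-.11),CL=(p[3],p[5]-.048),CR=(p[3],p[5]-.158))
    return {k:R@np.array(v)+p[:2] for k,v in loc.items()}
r=least_squares(lambda p:np.concatenate([model(p)[k]-P[k][:2] for k in P]),[.6,.2,-.5,-.1,.055,.055]+np.zeros(6))
# y gauge: fix p4 
r=least_squares(lambda p:np.concatenate([model(np.r_[p[:4],.055,p[4]])[k]-P[k][:2] for k in P]),[.6,.2,-.5,-.1,.055])
print(r.x,np.degrees(r.x[2]),np.abs(r.fun).max());print(model(np.r_[r.x[:4],.055,r.x[4]]))
E
```

```text
LL [ 0.5202 -0.1074  0.166 ] [ 0.5209 -0.1109  0.166 ]
LR [ 0.4697 -0.2039  0.166 ] [ 0.4683 -0.2064  0.166 ]
DL [ 0.587 -0.114  0.181] [ 0.5868 -0.1158  0.181 ]
DR [ 0.5346 -0.2109  0.181 ] [ 0.5337 -0.2142  0.181 ]
CL [ 0.5622 -0.1569  0.181 ] [ 0.5642 -0.1567  0.181 ]
CR [ 0.5108 -0.2529  0.181 ] [ 0.513  -0.2526  0.181 ]
LL LR 0.10894230483222898 -28.21982428022158
DL DR 0.11099148695023468 -28.363506939822244
CL CR 0.10879123766704699 -28.148727151277036
DL CR 0.1569245176385426 -28.54332052136929
0.04814169051211138 0.06658429098144589
[ 0.6325 -0.2314 -0.4948 -0.0959  0.0809] -28.35215604147952 0.0010337015233622404
{'LL': array([ 0.5209, -0.1087]), 'LR': array([ 0.4687, -0.2055]), 'DL': array([ 0.5866, -0.1147]), 'DR': array([ 0.5343, -0.2115]), 'CL': array([ 0.5638, -0.157 ]), 'CR': array([ 0.5115, -0.2538])}
```

```bash
cat >> h.py <<'E'
W=dict(LL=[.5209,-.1087,.166],LR=[.4687,-.2055,.166],DL=[.5866,-.1147,.181],DR=[.5343,-.2115,.181])
def to(X,yaw=True):
    s=arm.sense();R=np.array(s["eef_rot"]);d=R.T@(np.array(X)-s["eef_pos"])*100
    tx=np.array([.4749,.8800,0.]); Rt=np.c_[tx,np.cross([0,0,-1],tx),[0,0,-1]]
    from scipy.spatial.transform import Rotation as Ro
    print("t",s["time"],"pos",s["eef_pos"],"shift cm",d,"rot",Ro.from_matrix(R.T@Rt).as_rotvec(),"F",s["contact_force"],"w",s["width"])
E
python3 - <<'E'
from h import *
th=np.radians(-28.35);ax=np.array([np.cos(th),np.sin(th),0])
X=np.array(W["LL"])-.004*ax; X[2]=.22; print(X); to(X)
E
```

```text
[ 0.5174 -0.1068  0.22  ]
t 0.2 pos [0.2878 0.5824 0.2002] shift cm [-51.6211  51.1143  -1.9167] rot [0.0001 0.0012 0.036 ] F [-0.664  -1.1781 -0.0857] w 0.08569116761743525
```

carry_out(
  rows=[
    [[-2,2,-3,0,0,0.036,-1],[-5.5,5.5,-6,0,0,0.036,-1],[-9,9,-6,0,0,0.036,-1],[-12.5,12.5,-6,0,0,0.036,-1],[-16,16,-6,0,0,0.036,-1],[-19.5,19.5,-6,0,0,0.036,-1],[-23,23,-6,0,0,0.036,-1],[-26,26,-6,0,0,0.036,-1]],
  ],
)

```text
time: 1.0
eef_pos: [0.4062, 0.2321, 0.2609]
eef_rot: [[0.475, 0.88, 0.0], [0.88, -0.475, 0.0], [0.0, 0.0, -1.0]]
contact_force: [0.3, 0.5, -0.5]
width: 0.0001
```

```bash
python3 -c "
from h import *
to([.5174,-.1068,.22])"
```

```text
t 1.0 pos [0.4062 0.2321 0.2609] shift cm [-24.5322  25.8962   4.0885] rot [ 0.0002 -0.0005 -0.0006] F [ 0.3322  0.5155 -0.5356] w 0.00014884645558065255
```

carry_out(
  rows=[
    [[-3,3.2,0,0,0,0,-1],[-6.5,6.9,0,0,0,0,-1],[-10,10.5,0,0,0,0,-1],[-13.5,14.2,0,0,0,0,-1],[-17,18,0,0,0,0,-1],[-20.5,21.6,0,0,0,0,-1],[-23,24.3,1,0,0,0,-1],[-24.5,25.9,3,0,0,0,-1]],
  ],
)

```text
time: 1.8
eef_pos: [0.5189, -0.1085, 0.232]
eef_rot: [[0.479, 0.878, 0.004], [0.878, -0.479, -0.002], [0.001, 0.004, -1.0]]
contact_force: [0.7, 0.4, 0.4]
width: -0.0004
```

```bash
python3 -c "
from h import *
to([.5174,-.1068,.122])
for n in('top','wrist','scene'):
    f=grab_frame(n);c=f['color']; cv2.imwrite(f'pics/{n}1.png',c)
    if n!='wrist':
        p=proj(f,np.array(W['LL'])).astype(int);c=c[max(0,p[1]-70):p[1]+70,max(0,p[0]-90):p[0]+90];cv2.imwrite(f'pics/{n}1z.png',cv2.resize(c,None,fx=4,fy=4,interpolation=2))
"
```

```text
t 1.8 pos [ 0.5189 -0.1085  0.232 ] shift cm [ 0.0682 -0.2642 10.9947] rot [ 0.0045 -0.0006 -0.0045] F [0.6825 0.3502 0.398 ] w -0.0004460987307102227
```

View pics/top1z.png

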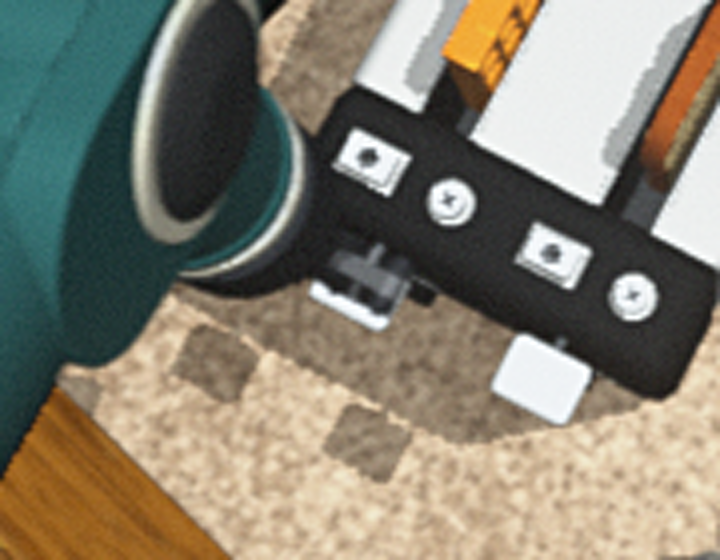

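View pics/scene1z.png

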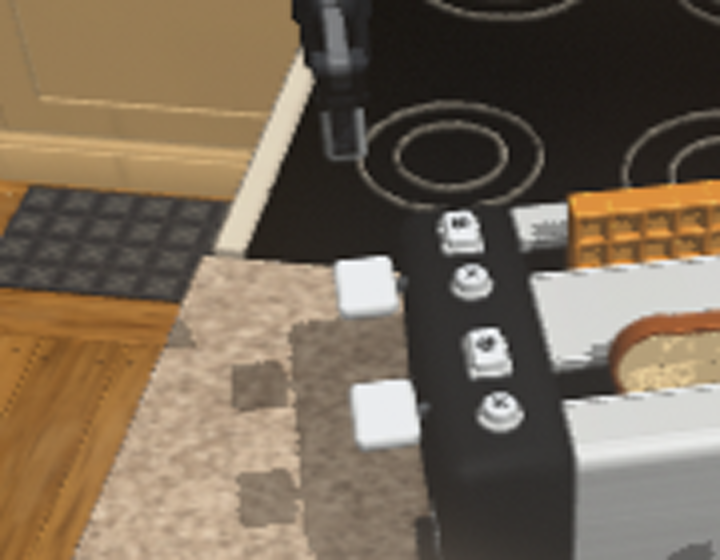

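View pics/wrist1.png

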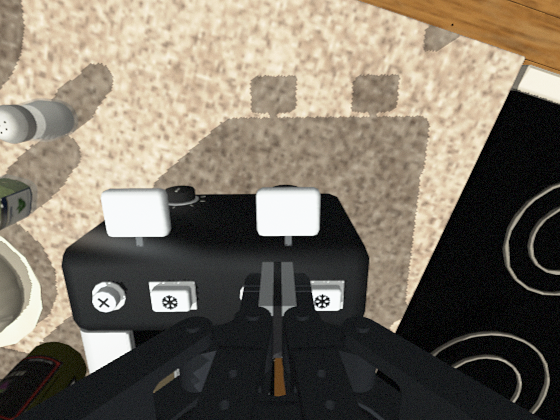

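```bash
python3 -c "
from h import *
s=arm.sense();e=np.array(s['eef_pos'])
f=grab_frame('scene');p0=proj(f,np.array(W['LL'])).astype(int);print('scene tip zoom',4*(proj(f,e)-p0+[90,70]))
f=grab_frame('wrist');print('wrist tip',proj(f,e))
for u,v,z in((288,209,.166),(137,211,.166),(172,294,.181),(104,296,.181)):print(plane(f,u,v,z))
to([.5174,-.1068,.122])
"
```

```text
scene tip zoom [344.9018 194.2428]
wrist tip [275.7028 250.1646]
[ 0.5183 -0.0968  0.166 ]
[ 0.4687 -0.1918  0.166 ]
[ 0.531  -0.1986  0.181 ]
[ 0.509  -0.2428  0.181 ]
t 2.05 pos [ 0.5174 -0.1031  0.2309] shift cm [-0.3307  0.1807 10.8907] rot [-0.0005 -0.0004  0.001 ] F [0.7626 0.2588 0.07  ] w 2.7414806684925268e-05
```

```bash
python3 -c "
from h import *
for n in ('scene','wrist'):
    to([.5174,-.1068,.122])
    f=grab_frame(n);c=f['color']
    e=arm.sense()['eef_pos']
    p=proj(f,np.array(e));print(n,p)
    p=p.astype(int);c=c[max(0,p[1]-70):p[1]+70,max(0,p[0]-90):p[0]+90].copy()
    print('origin',max(0,p[1]-70),max(0,p[0]-90))
    cv2.imwrite(f'pics/{n}2z.png',cv2.resize(c,None,fx=4,fy=4,interpolation=2))
to([.5174,-.1068,.122])
"
```

```text
t 2.05 pos [ 0.5174 -0.1031  0.2309] shift cm [-0.3307  0.1807 10.8907] rot [-0.0005 -0.0004  0.001 ] F [0.7626 0.2588 0.07  ] w 2.7414806684925268e-05
scene [225.9587 133.1883]
origin 63 135
t 2.1 pos [ 0.5176 -0.1027  0.2312] shift cm [-0.3806  0.1727 10.9245] rot [ 0.0001 -0.0009  0.0019] F [-0.0909  0.1201 -0.3259] w -9.869138992666442e-05
wrist [278.8655 250.6902]
origin 180 188
t 2.15 pos [ 0.5177 -0.1026  0.2314] shift cm [-0.3975  0.1608 10.9429] rot [ 0.0006 -0.0011  0.0024] F [-0.2432  0.0081 -0.5353] w 0.0002882679244403892
```

View pics/scene2z.png

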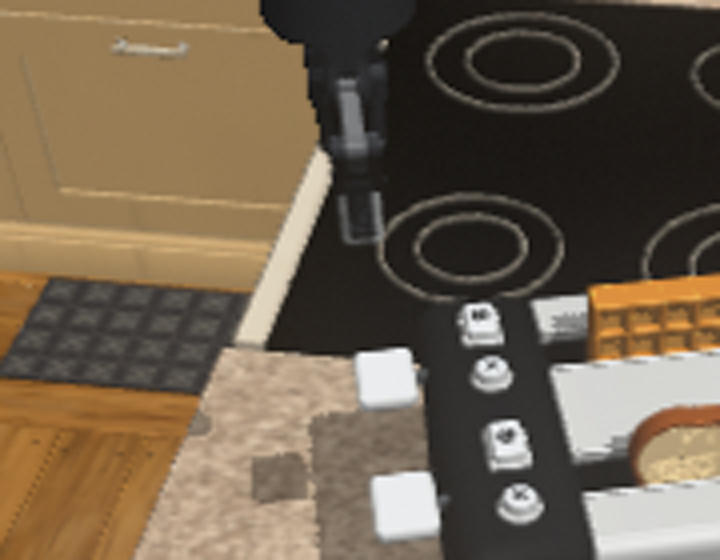

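View pics/wrist2z.png

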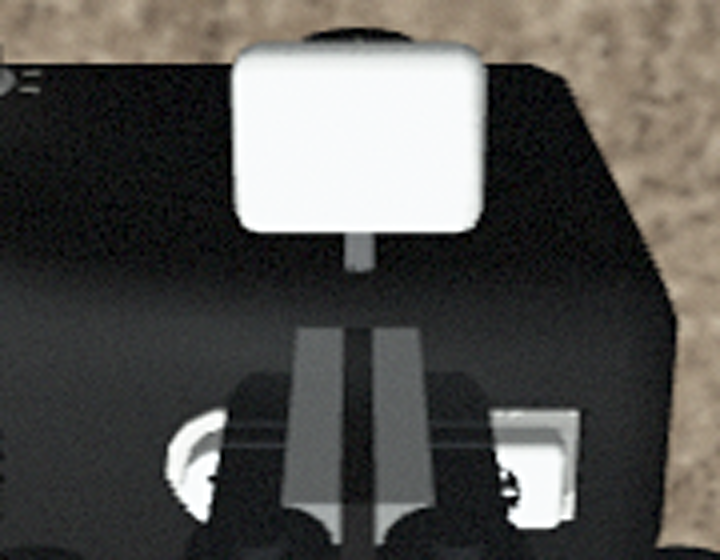

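Both views show the fingertips ending about 10 px short of the projected TCP. I'll go down in stages and check for contact.

carry_out(
  rows=[
    [[-0.2,0,1,0,0,0,-1],[-0.3,0,2.5,0,0,0,-1],[-0.4,0,4,0,0,0,-1],[-0.4,0,5,0,0,0,-1],[-0.4,0,5.5,0,0,0,-1],[-0.4,0,5.5,0,0,0,-1]],
  ],
)

```text
time: 2.75
eef_pos: [0.5152, -0.1073, 0.1753]
eef_rot: [[0.475, 0.88, -0.001], [0.88, -0.475, 0.0], [-0.0, -0.001, -1.0]]
contact_force: [0.1, 0.1, 0.8]
width: 0.0001
```

```bash
python3 -c "
from h import *
for n in ('scene','wrist'):
    to([.5174,-.1068,.122])
    f=grab_frame(n);c=f['color']
    e=arm.sense()['eef_pos']
    p=proj(f,np.array(e));print(n,p)
    p=p.astype(int);c=c[max(0,p[1]-70):p[1]+70,max(0,p[0]-90):p[0]+90].copy()
    print('origin',max(0,p[1]-70),max(0,p[0]-90))
    cv2.imwrite(f'pics/{n}3z.png',cv2.resize(c,None,fx=4,fy=4,interpolation=2))
to([.5174,-.1068,.122])
"
```

```text
t 2.75 pos [ 0.5152 -0.1073  0.1753] shift cm [0.1517 0.175  5.3248] rot [-0.0009  0.0004  0.0004] F [0.1405 0.0857 0.7824] w 0.00012491060344010102
scene [228.4904 153.885 ]
origin 83 138
t 2.8 pos [ 0.5156 -0.1075  0.1759] shift cm [0.1433 0.1218 5.3854] rot [ 0.0001 -0.      0.0003] F [-0.2215  0.1415 -0.0221] w 8.427750428748835e-05
wrist [278.7003 251.268 ]
origin 181 188
t 2.85 pos [ 0.5159 -0.1076  0.1762] shift cm [0.1356 0.088  5.4193] rot [ 0.0008 -0.0003  0.0003] F [0.8004 0.5666 1.1095] w -0.0002801287558466866
```

View pics/scene3z.png

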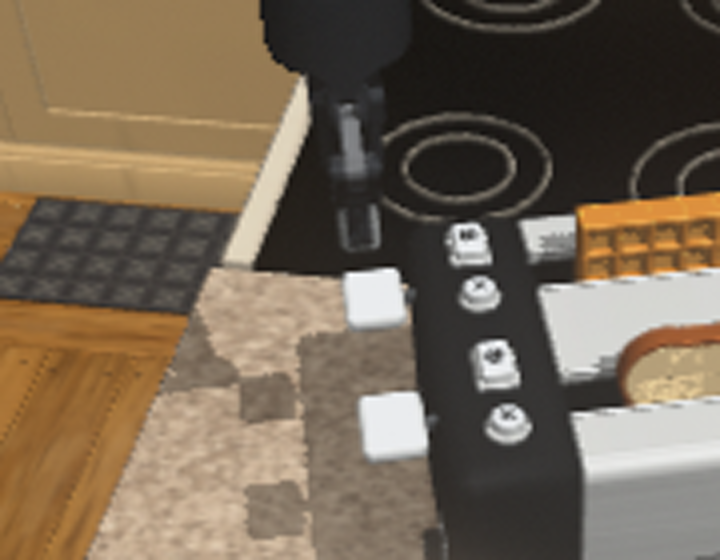

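View pics/wrist3z.png

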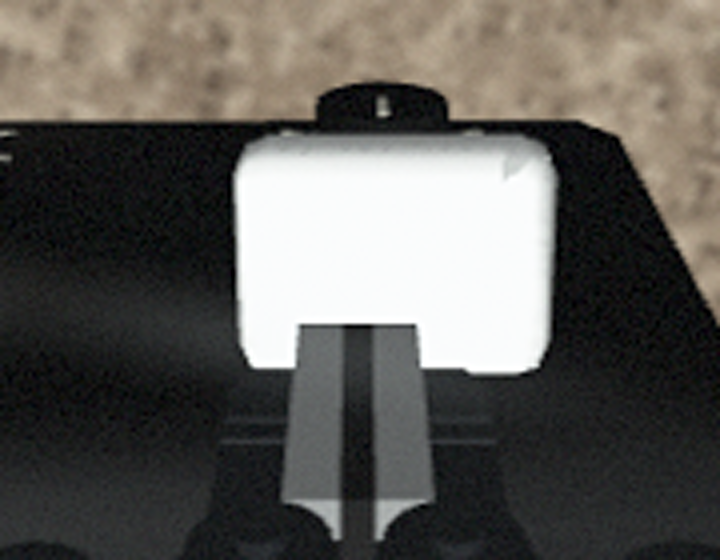

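```bash
python3 -c "
from h import *
f=grab_frame('scene');g=grab_frame('wrist');e=np.array(arm.sense()['eef_pos'])
for dz in (0,.01,.02,.03): print(dz,proj(f,e+[0,0,dz]),proj(g,e+[0,0,dz]))
from scipy.optimize import least_squares
r=least_squares(lambda X:np.r_[proj(f,X)-[228,144.7],proj(g,X)-[277.5,262.3]],e,x_scale=.01);print(e,r.x,r.x-e,r.fun)
d=r.x-e;R=np.array(arm.sense()['eef_rot']);print('tool',R.T@d*1000)
"
```

```text
0 [228.6534 153.6866] [278.5239 250.5124]
0.01 [228.289  150.3203] [278.6018 258.8961]
0.02 [227.9186 146.8978] [278.6884 268.2169]
0.03 [227.5419 143.4176] [278.7853 278.6411]
[ 0.516  -0.1077  0.1764] [ 0.5121 -0.1061  0.199 ] [-0.004   0.0016  0.0226] [-2.0011  1.6119  0.169   0.492 ]
tool [ -0.485   -4.2091 -22.6093]
```

carry_out(
  rows=[
    [[0,0,0.6,0,0,0,-1],[0,0,1.2,0,0,0,-1],[0,0,1.4,0,0,0,-1],[0,0,1.4,0,0,0,-1]],
  ],
)

```text
time: 3.35
eef_pos: [0.5151, -0.1076, 0.1612]
eef_rot: [[0.475, 0.88, -0.001], [0.88, -0.475, 0.0], [-0.0, -0.001, -1.0]]
contact_force: [-0.9, 0.2, -0.2]
width: -0.0
```

```bash
cat >>h.py <<'E'
def look(tag,names=('scene','wrist')):
  for n in names:
    f=grab_frame(n);c=f['color'];e=arm.sense()['eef_pos']
    p=proj(f,np.array(e));print(n,p)
    p=p.astype(int);c=c[max(0,p[1]-70):p[1]+70,max(0,p[0]-90):p[0]+90].copy()
    print('origin',max(0,p[1]-70),max(0,p[0]-90))
    cv2.imwrite(f'pics/{n}{tag}z.png',cv2.resize(c,None,fx=4,fy=4,interpolation=2))
E
python3 -c "
from h import *
to([.5174,-.1068,.122]);look('4')"
```

```text
t 3.35 pos [ 0.5151 -0.1076  0.1612] shift cm [0.1796 0.1674 3.9219] rot [-0.001   0.0005 -0.0001] F [-0.8587  0.2146 -0.2336] w -4.7377212002810574e-05
scene [228.9417 158.696 ]
origin 88 138
wrist [278.707  250.8353]
origin 180 188
```

View pics/scene4z.png

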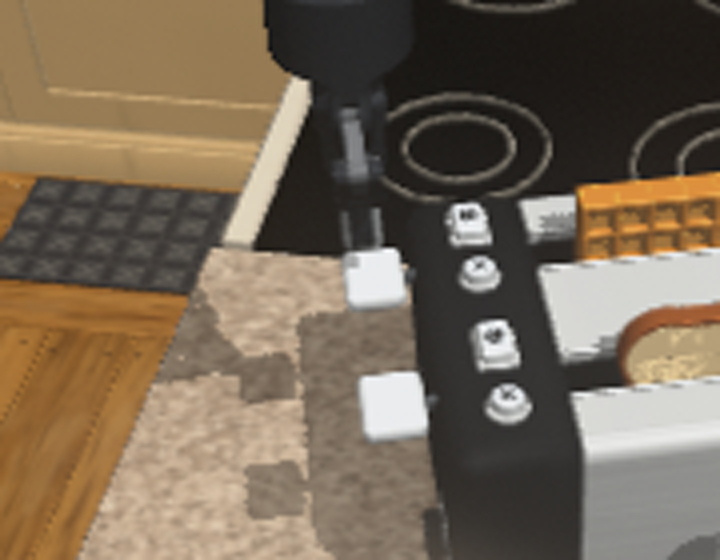

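View pics/wrist4z.png

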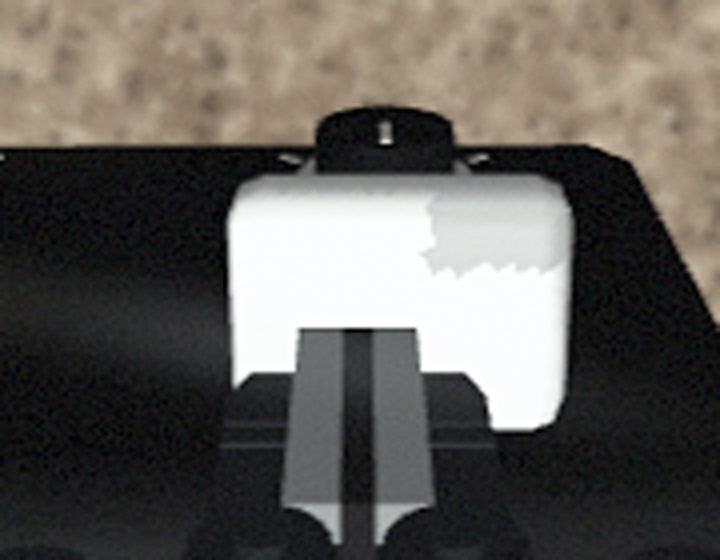

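carry_out(
  rows=[
    [[0.2,0,0.6,0,0,0,-1],[0.2,0,1.2,0,0,0,-1],[0.2,0,1.8,0,0,0,-1],[0.2,0,2.2,0,0,0,-1],[0.2,0,2.2,0,0,0,-1]],
  ],
)

```text
time: 3.95
eef_pos: [0.5159, -0.1058, 0.139]
eef_rot: [[0.475, 0.88, -0.001], [0.88, -0.475, -0.0], [-0.001, -0.001, -1.0]]
contact_force: [-0.4, -0.2, 0.5]
width: -0.0003
```

```bash
python3 -c "
from h import *
to([.5174,-.1068,.122]);look('5')"
```

```text
t 3.95 pos [ 0.5159 -0.1058  0.139 ] shift cm [-0.014   0.1788  1.6967] rot [-0.0013  0.0007 -0.0001] F [-0.4408 -0.2444  0.4747] w -0.0002701834834911162
scene [229.6262 165.263 ]
origin 95 139
wrist [278.7245 251.1246]
origin 181 188
```

View pics/scene5z.png

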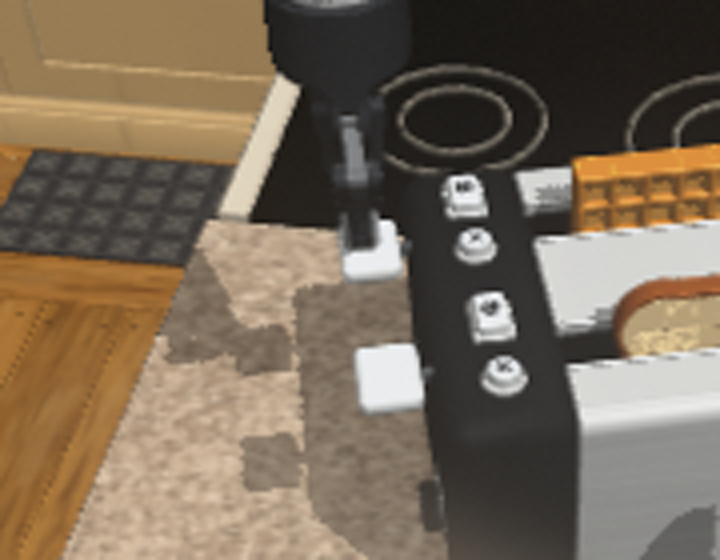

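View pics/wrist5z.png

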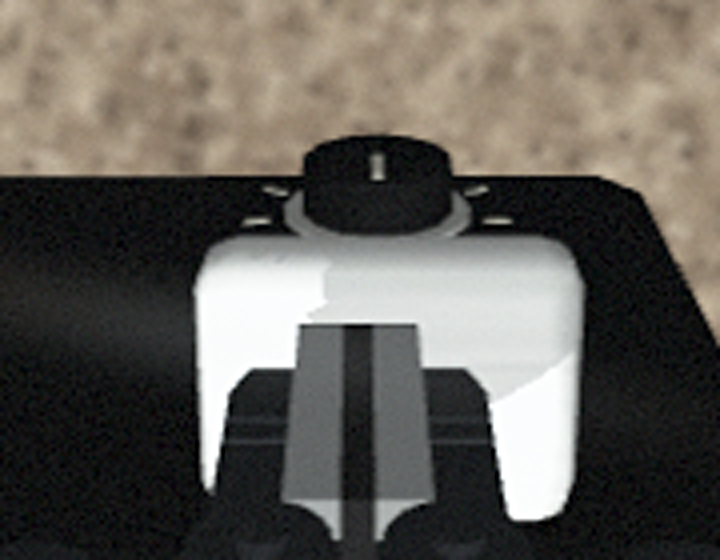

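carry_out(
  rows=[
    [[0,0,0.5,0,0,0,-1],[0,0,1.0,0,0,0,-1],[0,0,1.4,0,0,0,-1],[0,0,1.4,0,0,0,-1]],
  ],
)

```text
time: 4.45
eef_pos: [0.5172, -0.106, 0.126]
eef_rot: [[0.475, 0.88, 0.001], [0.88, -0.475, -0.0], [0.001, 0.001, -1.0]]
contact_force: [-0.2, -0.0, 5.4]
width: 0.0
```

```bash
python3 -c "
from h import *
to([.5174,-.1068,.122]);look('6')"
```

```text
t 4.45 pos [ 0.5172 -0.106   0.126 ] shift cm [-0.058   0.0517  0.4019] rot [ 0.0014 -0.0005 -0.    ] F [-0.1865 -0.0268  5.415 ] w 1.5508338163886973e-05
scene [230.4285 169.2343]
origin 99 140
wrist [278.6086 250.5096]
origin 180 188
```

View pics/scene6z.png

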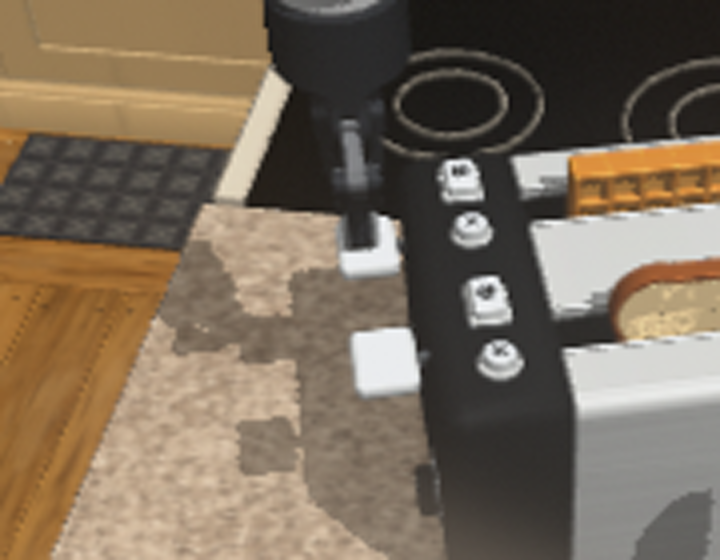

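View pics/wrist6z.png

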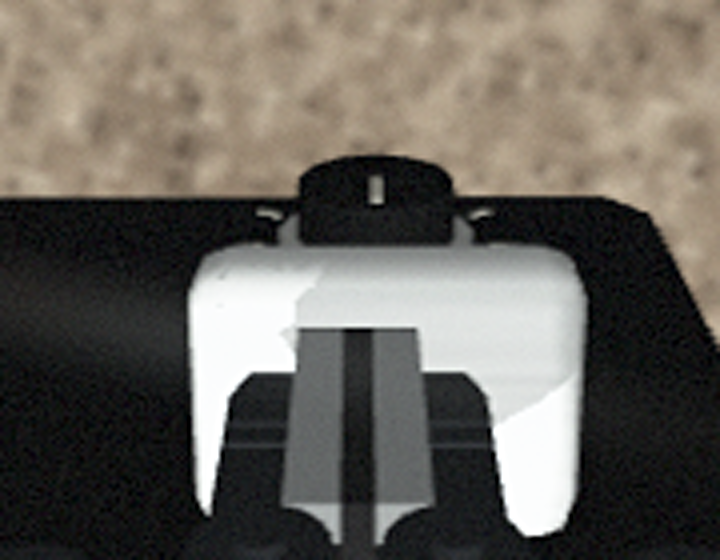

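carry_out(
  rows=[
    [[0,0,0.5,0,0,0,-1],[0,0,1.0,0,0,0,-1],[0,0,1.5,0,0,0,-1],[0,0,2.0,0,0,0,-1],[0,0,2.4,0,0,0,-1],[0,0,2.4,0,0,0,-1]],
  ],
)

```text
time: 5.15
eef_pos: [0.5153, -0.1056, 0.1007]
eef_rot: [[0.475, 0.88, -0.003], [0.88, -0.475, 0.0], [-0.001, -0.002, -1.0]]
contact_force: [0.3, -0.3, -0.1]
width: -0.0001
```

```bash
python3 -c "
from h import *
to([.5174,-.1068,.122]);look('7')"
```

```text
t 5.15 pos [ 0.5153 -0.1056  0.1007] shift cm [-0.0064  0.2354 -2.1327] rot [-0.0025  0.001  -0.    ] F [ 0.3219 -0.2788 -0.0573] w -8.624623928141464e-05
scene [230.6484 177.0156]
origin 107 140
wrist [278.7871 251.2074]
origin 181 188
```

View pics/scene7z.png

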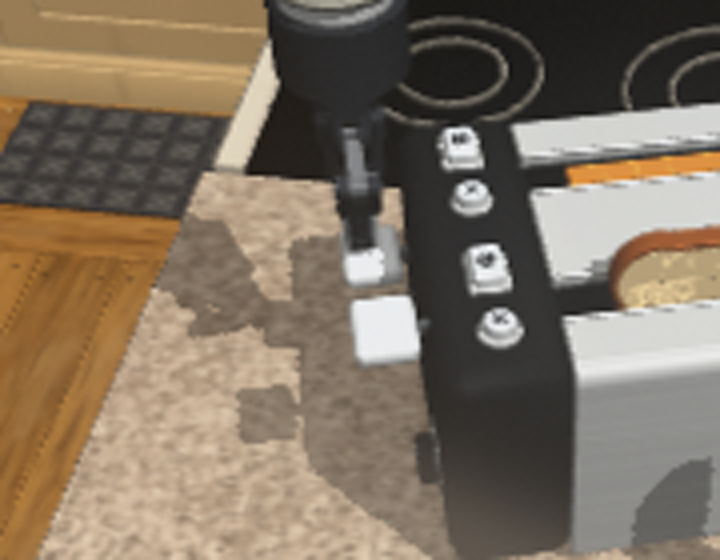

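carry_out(
  rows=[
    [[0,0,-3,0,0,0,-1],[0,0,-6.5,0,0,0,-1],[0,0,-10,0,0,0,-1],[-2.3,4,-10,0,0,0,-1],[-2.7,6.8,-9,0,0,0,-1],[-2.7,6.8,-8,0,0,0,-1],[-2.7,6.8,-8,0,0,0,-1]],
  ],
)

```text
time: 5.95
eef_pos: [0.5619, -0.1615, 0.1798]
eef_rot: [[0.475, 0.88, -0.004], [0.88, -0.475, 0.001], [-0.001, -0.004, -1.0]]
contact_force: [0.2, 0.8, 0.3]
width: 0.0003
```

```bash
python3 -c "
from h import *
to([.5866,-.1147,.122]);look('8');to([.5866,-.1147,.122])"
```

```text
t 5.95 pos [ 0.5619 -0.1615  0.1798] shift cm [ 5.2987 -0.0288  5.7769] rot [-0.004   0.0013 -0.0005] F [0.2207 0.8135 0.3339] w 0.00033516554624633355
scene [257.8702 156.2109]
origin 86 167
wrist [279.1758 251.4254]
origin 181 189
t 6.05 pos [ 0.5625 -0.1609  0.1812] shift cm [ 5.2157 -0.0553  5.918 ] rot [-0.0022  0.0001  0.0007] F [-0.5353 -0.3059 -0.5882] w -0.00011565013059631055
```

View pics/scene8z.png

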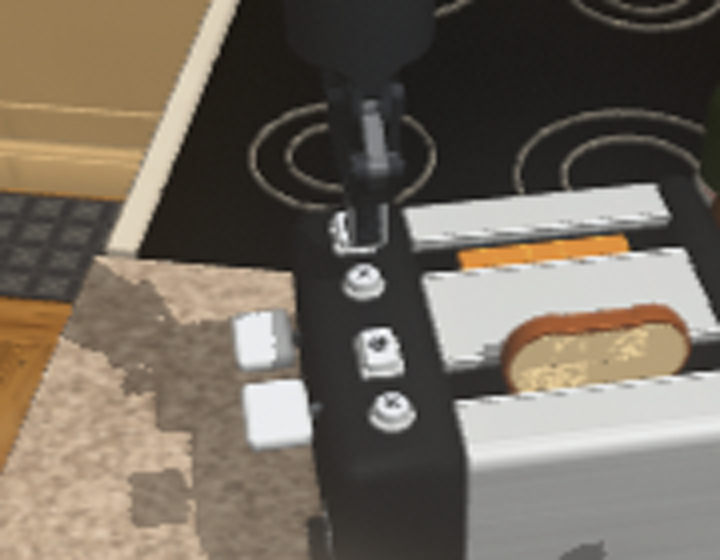

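View pics/wrist8z.png

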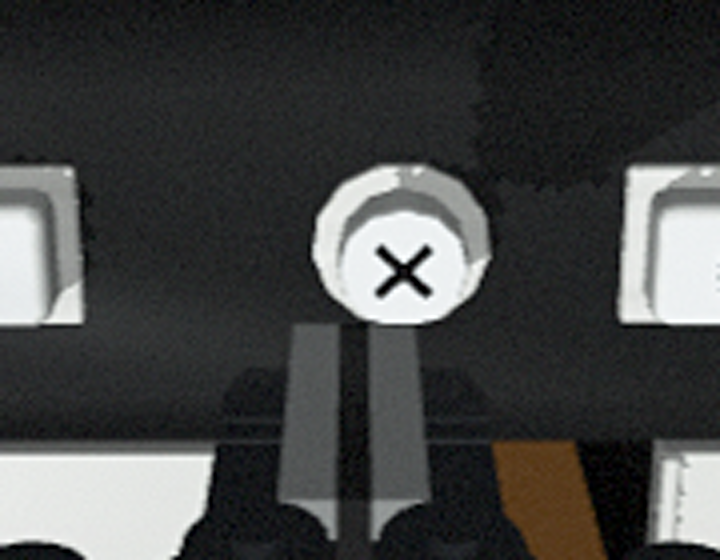

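My sign on the sideways shift was wrong, so the tip is hovering over the cancel key without touching it. I'll raise it and move over to the defrost key.

carry_out(
  rows=[
    [[0,0,-2,0,0,0,-1],[2.5,0,-2,0,0,0,-1],[5.2,-0.1,-2,0,0,0,-1],[5.2,-0.1,-1,0,0,0,-1],[5.2,-0.1,0,0,0,0,-1],[5.2,-0.1,0,0,0,0,-1]],
  ],
)

```text
time: 6.65
eef_pos: [0.5855, -0.1159, 0.1803]
eef_rot: [[0.475, 0.88, -0.003], [0.88, -0.475, 0.0], [-0.002, -0.003, -1.0]]
contact_force: [0.6, 0.4, 0.4]
width: -0.0001
```

```bash
python3 -c "
from h import *
to([.5866,-.1147,.122]);look('9');to([.5866,-.1147,.122])"
```

```text
t 6.65 pos [ 0.5855 -0.1159  0.1803] shift cm [0.1657 0.0578 5.8282] rot [-0.0029  0.0015 -0.0005] F [0.5666 0.3932 0.4076] w -7.853285625158992e-05
scene [254.8657 142.7038]
origin 72 164
wrist [278.6596 251.8491]
origin 181 188
t 6.75 pos [ 0.5865 -0.1166  0.1816] shift cm [ 0.1736 -0.0781  5.9599] rot [-0.0007  0.0006 -0.0015] F [-0.2923  0.6617  0.6405] w 7.241520461583776e-05
```

View pics/scene9z.png

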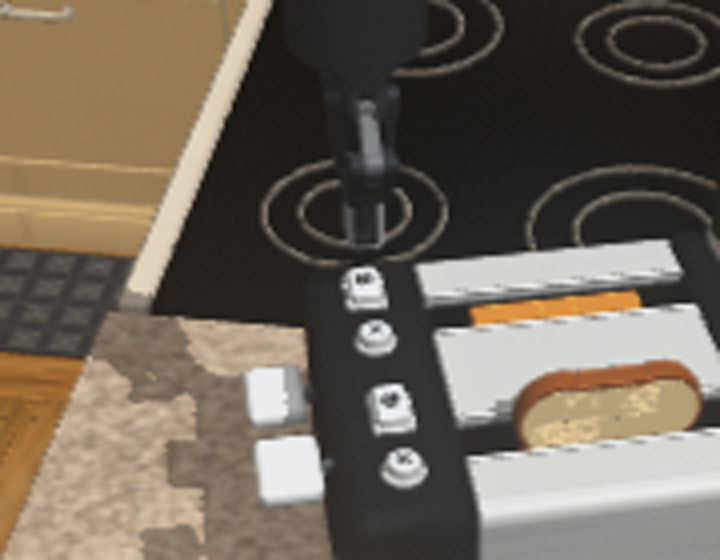

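View pics/wrist9z.png

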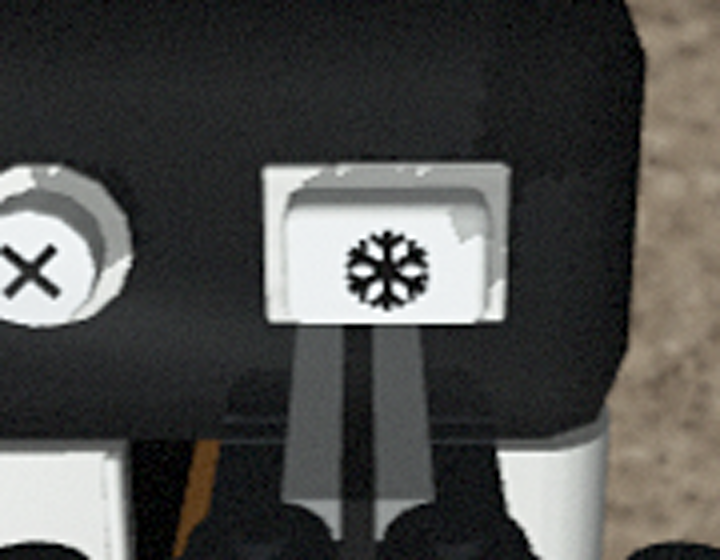

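carry_out(
  rows=[
    [[0.3,0,0.8,0,0,0,-1],[0.3,0,1.6,0,0,0,-1],[0.3,0,2.4,0,0,0,-1],[0.3,0,2.8,0,0,0,-1],[0.3,0,3.1,0,0,0,-1],[0.3,0,3.1,0,0,0,-1]],
  ],
)

```text
time: 7.35
eef_pos: [0.5883, -0.1131, 0.1505]
eef_rot: [[0.475, 0.88, -0.001], [0.88, -0.475, 0.0], [-0.0, -0.001, -1.0]]
contact_force: [-1.8, -0.1, 2.8]
width: 0.0
```

```bash
python3 -c "
from h import *
to([.5866,-.1147,.122]);look('10');to([.5866,-.1147,.122])"
```

```text
t 7.35 pos [ 0.5883 -0.1131  0.1505] shift cm [-0.222  -0.0715  2.8506] rot [-0.0011  0.0004 -0.0001] F [-1.7597 -0.1105  2.806 ] w 2.8083863164363524e-05
scene [255.3622 151.5288]
origin 81 165
wrist [278.8481 251.0883]
origin 181 188
t 7.45 pos [ 0.5889 -0.1132  0.151 ] shift cm [-0.2433 -0.1313  2.8978] rot [ 0.0005 -0.0002 -0.0001] F [0.3411 0.1457 0.2552] w 0.00017088114330618992
```

View pics/scene10z.png

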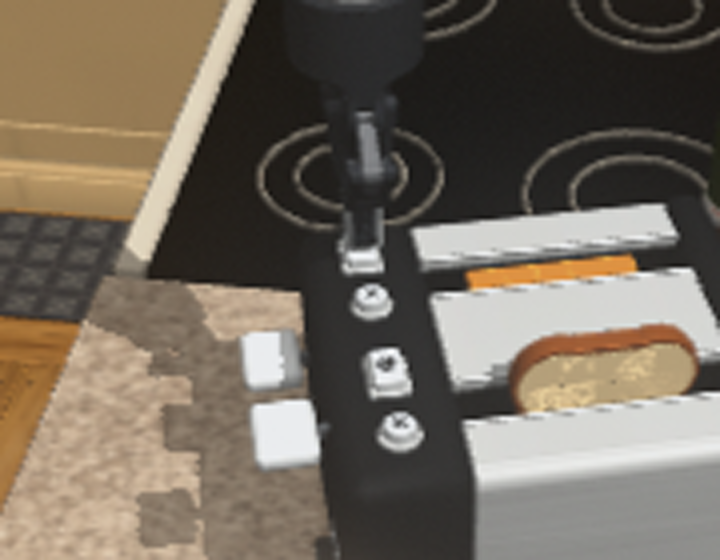

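View pics/wrist10z.png

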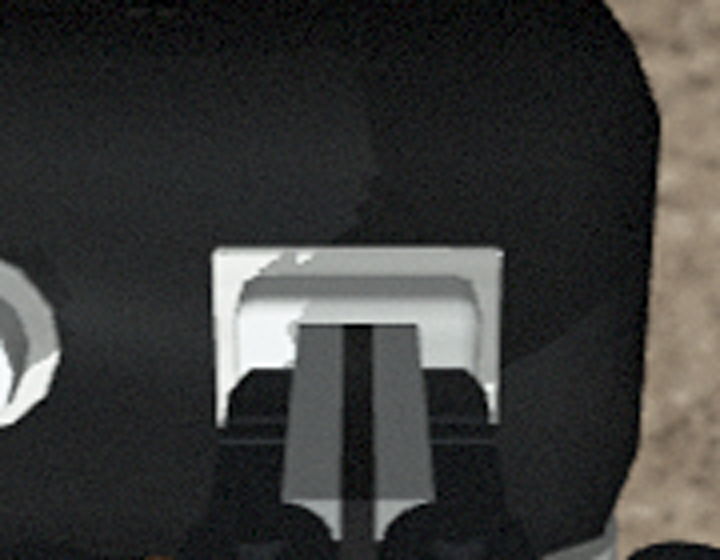

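carry_out(
  rows=[
    [[0,0,0.2,0,0,0,-1],[0,0,0.4,0,0,0,-1],[0,0,0.6,0,0,0,-1],[0,0,0.7,0,0,0,-1],[0,0,0.7,0,0,0,-1],[0,0,0.7,0,0,0,-1]],
  ],
)

```text
time: 8.05
eef_pos: [0.5889, -0.113, 0.1446]
eef_rot: [[0.475, 0.88, 0.001], [0.88, -0.475, 0.0], [0.001, 0.0, -1.0]]
contact_force: [-2.5, 0.1, 7.0]
width: -0.0001
```

```bash
python3 -c "
from h import *
to([.5866,-.1147,.122]);look('11')"
```

```text
t 8.05 pos [ 0.5889 -0.113   0.1446] shift cm [-0.2589 -0.1261  2.2585] rot [ 0.0003 -0.0006  0.    ] F [-2.5325  0.0725  7.0033] w -0.0001298773390925364
scene [255.5417 153.4289]
origin 83 165
wrist [278.6006 250.4432]
origin 180 188
```

View pics/wrist11z.png

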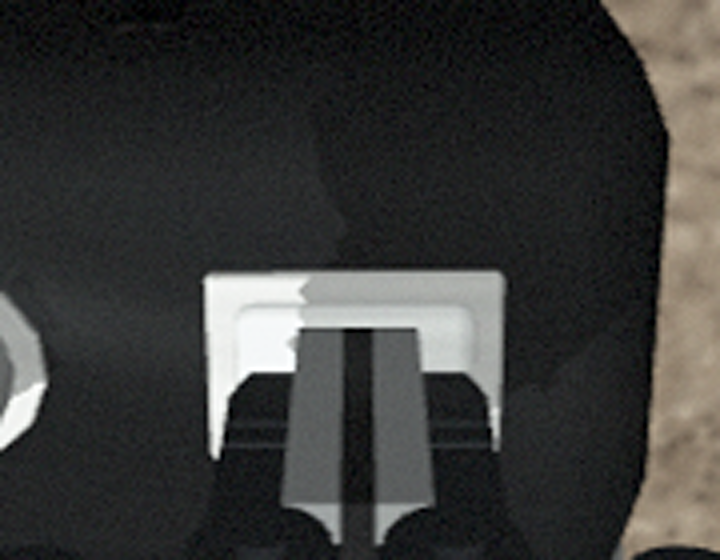

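carry_out(
  rows=[
    [[0,0,0.3,0,0,0,-1],[0,0,0.3,0,0,0,-1],[0,0,0.3,0,0,0,-1],[0,0,-1,0,0,0,-1],[0,0,-3,0,0,0,-1],[0,0,-3,0,0,0,-1]],
  ],
)

```text
time: 8.75
eef_pos: [0.5905, -0.1134, 0.1761]
eef_rot: [[0.475, 0.88, 0.005], [0.88, -0.475, -0.0], [0.002, 0.004, -1.0]]
contact_force: [0.1, -0.4, 0.1]
width: -0.0003
```

```bash
python3 -c "
from h import *
look('12');
th=np.radians(-28.35);ax=np.array([np.cos(th),np.sin(th),0])
to(np.array([.4687,-.2055,.166])-.004*ax)"
```

```text
scene [255.3732 143.6182]
origin 73 165
wrist [278.3008 248.244 ]
origin 178 188
t 8.85 pos [ 0.5888 -0.1129  0.1737] shift cm [-13.8519  -6.5718   0.7606] rot [ 0.0003 -0.0004  0.0001] F [ 0.8305 -0.3186  0.2965] w 0.00022829550774876908
```

View pics/wrist12z.png

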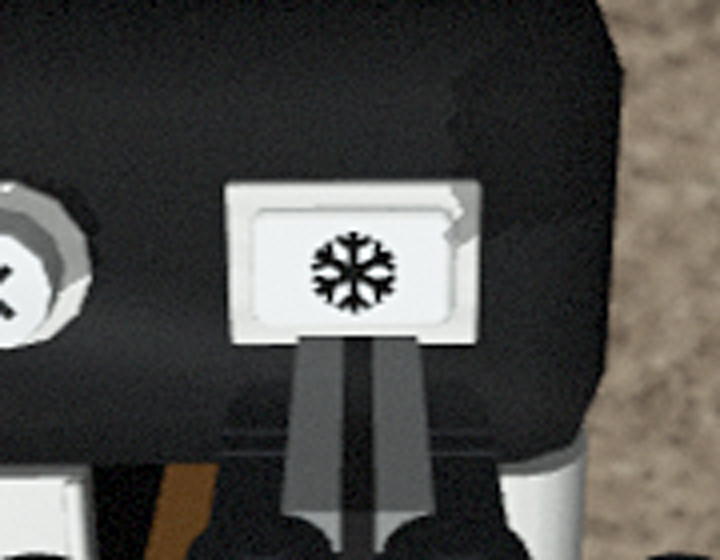

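View pics/scene12z.png

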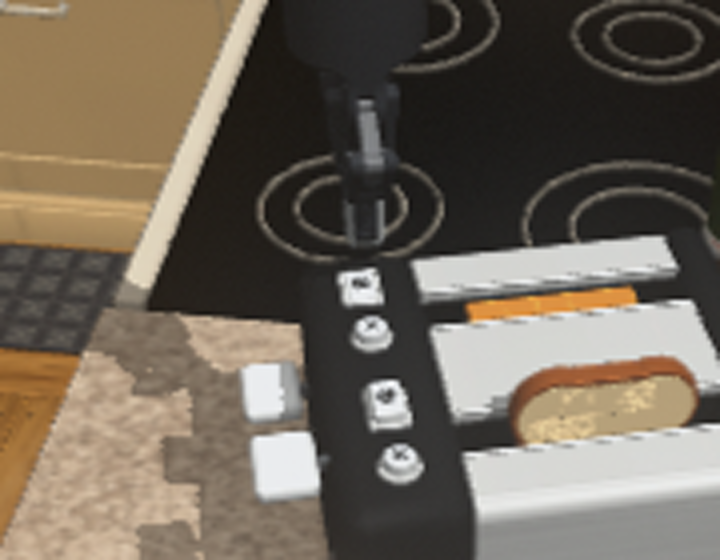

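carry_out(
  rows=[
    [[0,0,-4,0,0,0,-1],[0,-3.5,-4,0,0,0,-1],[-3.5,-6.7,-4,0,0,0,-1],[-7.5,-6.7,-4,0,0,0,-1],[-11,-6.7,-4,0,0,0,-1],[-13.7,-6.7,-3,0,0,0,-1],[-13.7,-6.7,-1,0,0,0,-1],[-13.7,-6.7,0,0,0,0,-1]],
  ],
)

```text
time: 9.65
eef_pos: [0.4631, -0.2019, 0.1718]
eef_rot: [[0.476, 0.879, -0.003], [0.879, -0.476, 0.001], [-0.001, -0.003, -1.0]]
contact_force: [0.4, -0.2, -0.5]
width: 0.0003
```

```bash
python3 -c "
from h import *
look('13');
th=np.radians(-28.35);ax=np.array([np.cos(th),np.sin(th),0])
to(np.array([.4687,-.2055,.166])-.004*ax)"
```

```text
scene [232.0596 186.9137]
origin 116 142
wrist [279.3802 252.2608]
origin 182 189
t 9.75 pos [ 0.4635 -0.2008  0.1718] shift cm [-0.1665  0.2854  0.5779] rot [-0.0042  0.0012  0.0007] F [ 0.0833 -0.355  -0.3621] w -0.0002599199343001728
```

View pics/wrist13z.png

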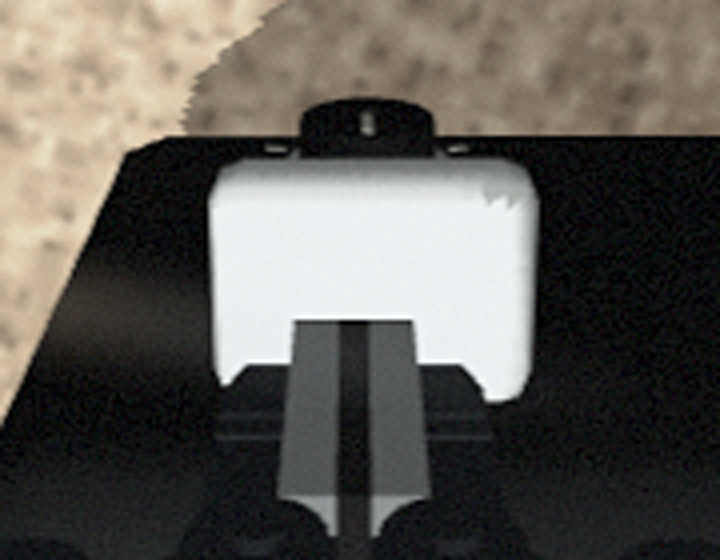

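View pics/scene13z.png

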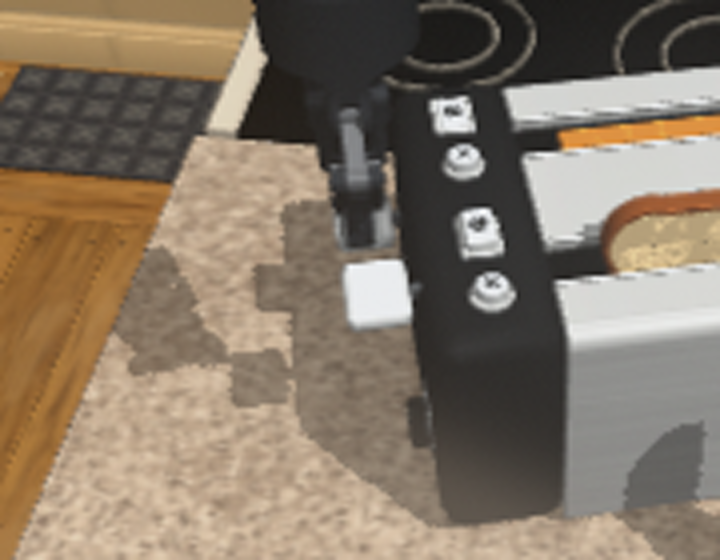

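carry_out(
  rows=[
    [[0.1,0.1,1.2,0,0,0,-1],[0.1,0.1,2.4,0,0,0,-1],[0.1,0.1,3.2,0,0,0,-1],[0.1,0.1,3.8,0,0,0,-1],[0.1,0.1,4.3,0,0,0,-1],[0.1,0.1,4.6,0,0,0,-1]],
  ],
)

```text
time: 10.35
eef_pos: [0.4659, -0.201, 0.1277]
eef_rot: [[0.475, 0.88, -0.001], [0.88, -0.475, 0.001], [0.001, -0.001, -1.0]]
contact_force: [-2.4, 1.6, 5.7]
width: 0.0001
```

```bash
python3 -c "
from h import *
look('14');to([0.4652,-.2036,.097])"
```

```text
scene [234.7015 200.1291]
origin 130 144
wrist [278.5988 250.6864]
origin 180 188
t 10.45 pos [ 0.4658 -0.201   0.1278] shift cm [-0.2604  0.0709  3.0748] rot [-0.001  -0.0004  0.0002] F [-2.2942  2.592   5.7134] w 0.000640064852945905
```

View pics/scene14z.png

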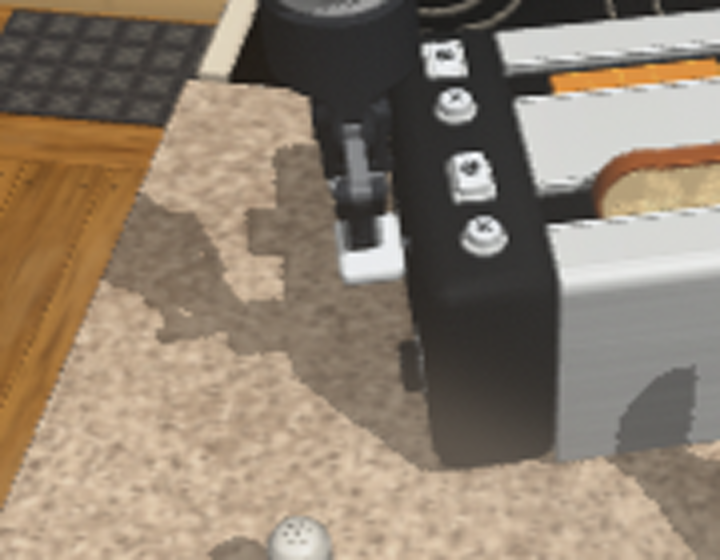

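Contact at 5.7 N, on the plate. I'll keep pressing until it catches.

carry_out(
  rows=[
    [[0,0,0.5,0,0,0,-1],[0,0,1.0,0,0,0,-1],[0,0,1.5,0,0,0,-1],[0,0,2.0,0,0,0,-1],[0,0,2.5,0,0,0,-1],[0,0,2.9,0,0,0,-1],[0,0,2.9,0,0,0,-1],[0,0,2.9,0,0,0,-1]],
  ],
)

```text
time: 11.25
eef_pos: [0.4661, -0.2016, 0.0987]
eef_rot: [[0.475, 0.88, 0.0], [0.88, -0.475, -0.0], [-0.0, 0.0, -1.0]]
contact_force: [-0.0, 0.0, -0.5]
width: 0.0003
```

```bash
python3 -c "
from h import *
look('15');to([0.4652,-.2036,.097])"
```

```text
scene [235.8853 208.7896]
origin 138 145
wrist [278.6376 250.5726]
origin 180 188
t 11.35 pos [ 0.4662 -0.2016  0.0989] shift cm [-0.226   0.003   0.1902] rot [ 0.0005  0.0001 -0.0001] F [ 0.3606 -0.0119  0.5722] w 3.438481941307595e-05
```

View pics/scene15z.png

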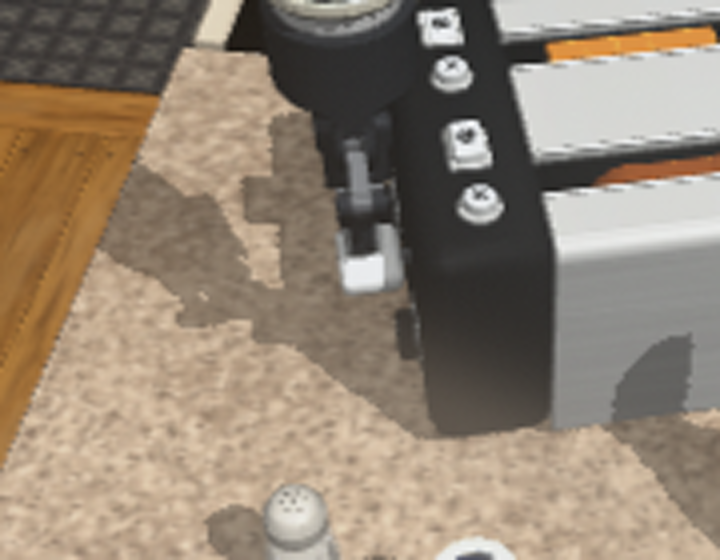

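The lever snapped down (force back to zero) and the bread is lowered. Next I'll go straight up and then back off.

carry_out(
  rows=[
    [[0,0,-3,0,0,0,-1],[0,0,-7,0,0,0,-1],[0,0,-11,0,0,0,-1],[1,-1,-14,0,0,0,-1],[5,-2,-14,0,0,0,-1],[9,-3,-14,0,0,0,-1],[12,-4,-14,0,0,0,-1],[12,-4,-14,0,0,0,-1]],
  ],
)

```text
time: 12.15
eef_pos: [0.4887, -0.0718, 0.2389]
eef_rot: [[0.468, 0.884, 0.001], [0.884, -0.468, 0.002], [0.002, -0.0, -1.0]]
contact_force: [1.1, -0.7, 0.4]
width: 0.0001
```

carry_out(
  rows=[
    [[3,0,0,0,0,0,-1],[7,0,0,0,0,0,-1],[11,0,0,0,0,0,-1],[15,0,0,0,0,0,-1],[15,0,0,0,0,0,-1],[15,0,0,0,0,0,-1],[15,0,0,0,0,0,-1]],
  ],
)

```text
time: 12.85
eef_pos: [0.5588, 0.0533, 0.2388]
eef_rot: [[0.477, 0.879, -0.0], [0.879, -0.477, -0.001], [-0.001, 0.0, -1.0]]
contact_force: [0.6, 0.6, -0.6]
width: -0.0002
```

```bash
python3 -c "
from h import *
for n,a in(('top',(130,60)),('scene',(190,120))):
    c=grab_frame(n)['color'];b=cv2.imread(f'pics/{n}0.png')
    cv2.imwrite(f'pics/{n}16.png',c);x,y=a
    cv2.imwrite(f'pics/{n}16z.png',cv2.resize(c[y:y+150,x:x+200],None,fx=4,fy=4,interpolation=2))
to([.4,0,.2])"
```

```text
t 12.95 pos [0.5588 0.0534 0.239 ] shift cm [-12.2668 -11.4045   3.899 ] rot [ 0.0002  0.0002 -0.0027] F [ 0.1068  0.6905 -0.1494] w -6.885532174344095e-05
```

View pics/scene16z.png

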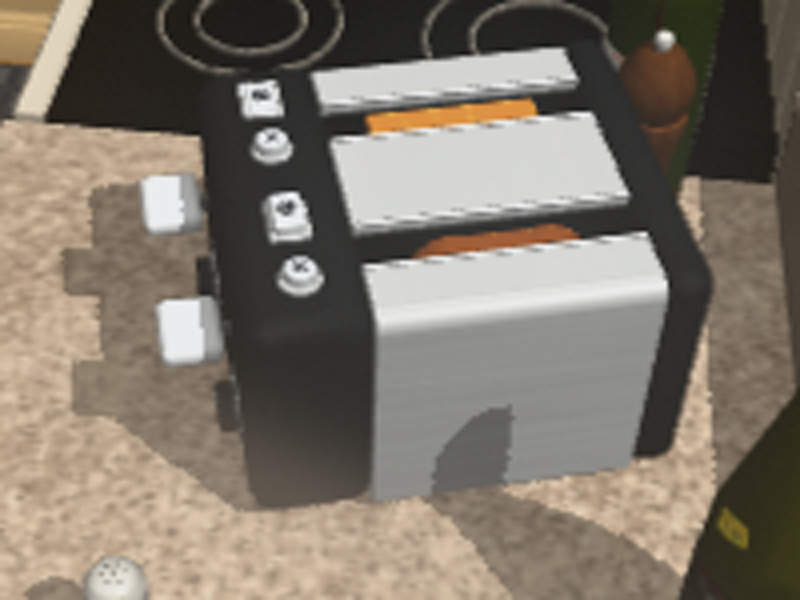

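View pics/top16.png

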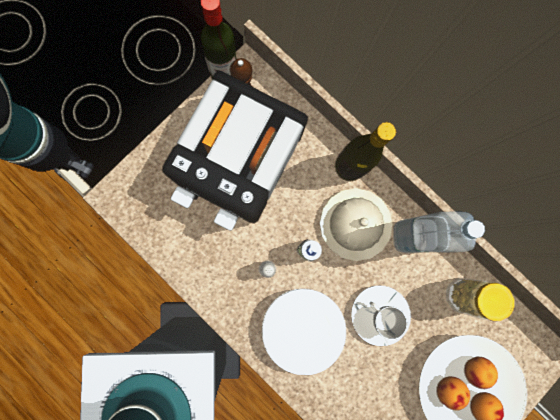

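Both levers moved down by the same amount (about 53 px in the zoom). The left defrost key is in, the other keys are out, the bystanders haven't moved, and the arm is clear.

```bash
python3 -c "
from rig import ticket
print(ticket.close_job())"
```

```text
the job is handed in; nothing more can be done
None
```

The toaster is started and the job is handed in at about 13 s of the 38 s allowed. No verdict was reported. The waffle was in the left slot. I pressed its lever until it snapped down, then its defrost key until it stayed in, and then the bread's right lever until it snapped down.

**Last checks:** the final pictures show:
- Both levers are down by the same amount, and both waffle and bread are lowered.
- The left defrost key is in; the right defrost key and both cancel keys are out.
- The butter dish, salt shaker and jar are where they started.
- The arm is clear of everything, and the wrist force is near zero.

I judged the levers and keys from the pictures and the force readings, because there is no direct reading of their travel.

**What disagreed:**
- **Fingertip height:** the shut fingertips really end about 30 mm above the reported tool point, so I found each contact by force.
- **Sideways move:** a sign slip once took the fingers over the left cancel key. They hovered above it without touching, and I corrected the move before going down.

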